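Fill the seasoning caddy

ROBOT

A 6-joint arm with a two-finger parallel gripper is mounted at the origin on a cart in front of the work surface, level with it; the furniture and walls round the work are solid. World frame = base frame: x ahead of the robot, y to its left, z up, the work surface at z = 0. Lengths are in m, angles in rad, forces in N, time in s.
With the tool pointing down it reaches from about 0.25 to 0.725 m from the base axis. Payload 4 kg.
Tool frame: the origin (TCP) lies midway between the tips of the shut fingers; the grasp point (between the pads) lies bot.tcp_to_grasp behind it (bot.tcp_to_grasp is the distance from the TCP to the grasp point, in m); z points along the fingers, y is the line along which they close (so a half turn about z gives the same grasp; the last joint's range is limited). The gripper opens to 85 mm and grips with 20 to 120 N. Pads are 22 mm wide; open, the fingers measure 114 mm over their backs; the gripper's body (76 mm by 85 mm) begins 54 mm behind the grasp point. The pads swing forward as they close: fully open they stand 13 mm farther back than shut.
Start: joints at [1.202, 0.241, 0.005, 1.335, 0, 1.571], TCP at [0.18, 0.466, 0.231] pointing down, gripper open.
Joint ranges: [-2.72, 2.72], [-1.05, 1.87], [-1.09, 1.28], [-1.99, 2.15], [-1.42, 1.44], [-3.14, 3.14]. Speed limits (rad/s): [2.79, 2.79, 3.14, 3.14, 3.14, 3.14].

INTERFACE

Orientations are given as a unit quaternion [x, y, z, w].
In Python, from workcell import readout, camera, bot gives the robot as it stands. The module is installed in compiled form; this text tells all that it offers.
- The arm moves only by the tool jog_arm, never from a script. Its argument "motion" is a list of rows, each an object of numbers: "x", "y", "z": the shift along the tool's x, y, z in mm; "spin": the turn about the tool's z in degrees; "fingers": the closure, from -1 (fully open) to 1 (shut). A call has 1 to 8 rows; each row is the pose to reach, as a shift and turn from the pose commanded when the call began, along the tool's axes at that moment; what a row does not reach only later rows make up. A row lasts 1/8 s, in which the tool goes at most 62.5 mm and 10.7 degrees, less where a joint would pass 70% of its speed; a pose out of reach is approached as far as the arm can. A call with a gripper value outside its range is refused whole. The fingers move at their own pace and stop on an object; the grip force is fixed at half the most. Time passes only in rows, so rows that repeat a pose let the fingers close. It gives the time, the measured TCP pose, the force, the opening and the grip force at its end, in the units of the state.
- readout.get_obs(): the state, without advancing time (a new reading comes with each control period).
- camera(name): name is "scene" or "top"; returns a dict with "pixels" (420x560x3 uint8, red, green, blue), "K" (3x3 intrinsics, pixels), "dist" ([k1, k2, p1, p2, k3] as OpenCV has them; the pictures are not rectified), "rvec" (rotation vector, rad) and "tvec" (3), from world to camera coordinates, as OpenCV has them. Camera axes: x right, y down, z forward; pixel columns grow to the right and rows downward; lengths in m; the calibration is good to about 2 mm. A picture is of the moment at which its call begins. There is no depth.
- bot.job_done(): hands the job in; it is judged then, once.
The state is a dict: "clock": time; "joint_pos": joint angles; "joint_vel": joint speeds; "tau": joint torques, N m; "eef_pos": TCP position; "tool_rot": TCP orientation; "ft_force": force on the tool from outside, world axes, zero at the start; "ft_torque": the same for the moment, N m; "grip_width": finger opening in m; "grasp_force": force on a finger pad.
Only numpy, scipy, OpenCV 4.12 (cv2) and the standard library are available. Lean on these libraries where they do the work, as an engineer would, in place of code of your own. Each camera call takes 0.05 s, during which the arm holds its last target. There are 200 camera calls.

TASK

Put the seasonings away in the wooden caddy, each standing upright in its own bay: the two spice jars in the two equal bays along the raised back wall (either way round), the small tin in the wide front bay and the shaker in the narrow front bay. Set each one down gently rather than dropping it in. The dropper bottle, the tablet bottle and the broad squat tin do not belong there: leave them standing where they are.

Things in the scene. Friction and masses are not known exactly. Their poses are not given: they have to be found in the camera images.
- caddy: fixed wooden caddy 154x154 mm; origin: underside centre; +x to its back, the side with the raised wall (round rail on top, 52 mm high; other walls 28); floor 4 mm up. Bays (x by y, centre x,y, mm): front row: wide 76x80 at (-35,33), narrow 76x62 at (-35,-42); back row: two equal 66x71 at (40,37.5), (40,-37.5). Seen from the front the wide bay is left. A dish rack hangs low over the sink on the right (-y): keep the arm clear.
- spice_one: one of two spice jars of the same make, interchangeable: slim round glass jar with a wide, dark, flat screw cap as broad as the jar; 45 mm across, 105 mm tall (cap from 84 mm up), 0.11 kg. Origin at the centre of its underside, z up its axis; stands upright on the worktop.
- spice_two: one of two spice jars of the same make, interchangeable: slim round glass jar with a wide, dark, flat screw cap as broad as the jar; 45 mm across, 105 mm tall (cap from 84 mm up), 0.11 kg. Origin at the centre of its underside, z up its axis; stands upright on the worktop.
- shaker: the shaker: clear round body with a grey dome-shaped perforated top that is narrower than the body; 44 mm across up to 66 mm, dome 34 mm across, 90 mm tall, 0.10 kg. Origin at the centre of its underside, z up its axis; stands upright on the worktop.
- small_tin: the small upright food tin, the taller and narrower of the two tins: plain cylinder 57 mm across, 72 mm tall, 0.18 kg. Origin at the centre of its underside, z up its axis; stands upright on the worktop.
- dropper_bottle: medicine, does not belong in the caddy: thin brown dropper bottle with a slender black rubber teat, 33 mm across, 102 mm tall. Origin at the centre of its underside, z up its axis; stands upright on the worktop.
- tablet_bottle: medicine, does not belong in the caddy: short brown tablet bottle with a ribbed white cap, 39 mm across, 63 mm tall. Origin at the centre of its underside, z up its axis; stands upright on the worktop.
- broad_tin: the broad squat food tin, does not belong in the caddy: 75 mm across, 58 mm tall, wider than tall. Origin at the centre of its underside, z up its axis; stands upright on the worktop.
Not all that is in view belongs to the job. What is shaped like the spice_one but turquoise is not meant.

How it is judged:
By the outcome, as a careful person would: the job done as asked, in the order asked, and still so for the second after the job is handed in, with the robot touching nothing.
It also fails if it takes over 112 s, if anything falls off the work surface, if the arm or the gripper's body presses on something with over 40 N, if the wrist force passes 120 N, or if a joint passes its speed limit or range.

## Working session

There is one attempt and no reset: what is moved stays moved. The work goes in short steps, Python scripts to look and compute and a tool call to move; the robot and the scene stay as the last step left them, time stands still between calls to the robot, and variables do not carry over. Pictures are saved under pics/ and viewed, at most 14 in all, crops included, and the job is handed in when it is done.

Besides the shell and the picture viewer there is one more tool, called after ">>>" as a command line: name --argument value ..., lists and objects as JSON in quotes. jog_arm: Moves the arm, as the interface text tells. Its arguments: {"type":"object","properties":{"motion":{"type":"array"}},"required":["motion"]}

```bash
mkdir -p pics
python3 - <<'E'
from workcell import readout,camera,bot
import cv2,numpy as np
o=readout.get_obs(); print(o, bot.tcp_to_grasp)
for n in("scene","top"):
    c=camera(n); cv2.imwrite(f"pics/{n}0.png",c["pixels"][:,:,::-1]); np.savez(f"{n}0.npz",**c)
    R=cv2.Rodrigues(c["rvec"])[0]; print(n,c["K"].tolist(),c["dist"],(-R.T@c["tvec"].ravel()),R[2])
E
```

```text
{'clock': 0.0, 'joint_pos': array([1.20200581e+00, 2.41432341e-01, 3.72001626e-03, 1.33519182e+00,
       3.22290368e-05, 1.57082522e+00]), 'joint_vel': array([ 2.15219681e-03,  9.62468248e-04,  8.10725683e-05, -8.56337815e-04,
       -1.49705564e-03, -4.07801822e-04]), 'tau': array([ 1.05130501e-03, -3.72316575e+01,  2.52407759e+01,  1.69190986e-02,
        8.79575009e-05, -2.86664580e-06]), 'eef_pos': array([0.18000703, 0.4657966 , 0.23040168]), 'tool_rot': array([ 1.83366192e-01,  9.83044113e-01, -1.03309214e-03, -2.09063057e-04]), 'ft_force': array([ 0.63724156, -0.18098569, -0.27949295]), 'ft_torque': array([-0.02348985,  0.01038831, -0.01788173]), 'grasp_force': 0.0, 'grip_width': 0.08555775761508615} 0.0187
scene [[527.2035916209413, 0.0, 288.0703579967991], [0.0, 527.2035916209413, 203.1546057054768], [0.0, 0.0, 1.0]] [-0.07661662  0.          0.          0.          0.        ] [ 0.0092627  -0.5775233   0.67130205] [ 0.44388449  0.73528776 -0.51217035]
top [[445.92556531912095, 0.0, 284.20229036727045], [0.0, 445.92556531912095, 206.48010980475772], [0.0, 0.0, 1.0]] [-0.13504151  0.          0.          0.          0.        ] [0.40835481 0.30525164 0.89305009] [ 0.1481652   0.00342065 -0.98895671]
```

View pics/scene0.png

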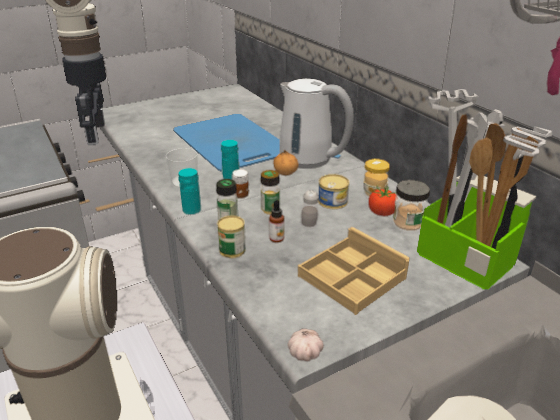

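View pics/top0.png

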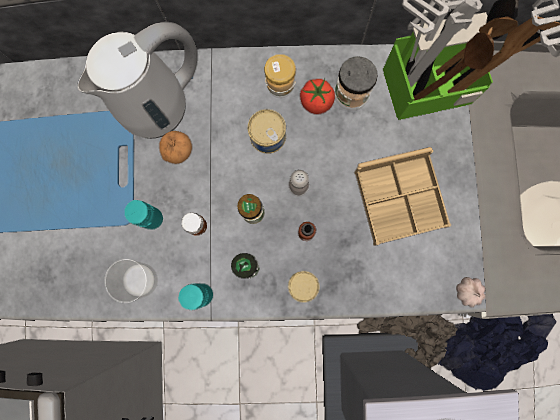

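The scene view shows the possible spice jars at (227,200) and (270,190). The turquoise look-alikes are at (189,190) and (230,160), and the yellow and black-lidded jars at (376,177) and (412,204). In the top view:
- **Spice jars:** (245,265) and (250,207)
- **Small tin:** (304,286), versus the broad tin at (267,130)
- **Shaker:** (299,181), versus the dropper at (307,230) and the tablet bottle at (194,223)
- **Caddy:** about (404,196), with its rail at the top

I'll check the choice in a close crop.

Run:
```python
import cv2,numpy as np
a=cv2.imread("pics/scene0.png")[155:305,165:415]; b=cv2.imread("pics/top0.png")[100:310,170:460]
a=cv2.resize(a,None,fx=2,fy=2,interpolation=2);b=cv2.resize(b,None,fx=1.38,fy=1.38,interpolation=2)
w=np.zeros((590,500,3),np.uint8);w[:300,:500]=a;w[300:300+b.shape[0],:b.shape[1]]=b;cv2.imwrite("pics/crop0.png",w)
```

```text
(no output)
```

View pics/crop0.png

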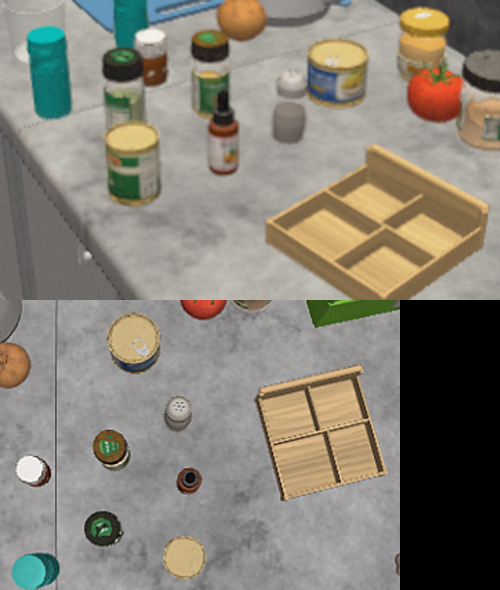

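The dark flat caps with green logos confirm the spice jars: top (245,265) and (250,207), one black and one brown. The plain slim tin at (304,286) and the dome shaker at (299,181) are also confirmed. Next I measure them.

```bash
cat > h.py <<'E'
import cv2,numpy as np
def ray(c,p):
    R=cv2.Rodrigues(c["rvec"])[0]; q=cv2.undistortPoints(np.array([[p]],float),c["K"],c["dist"])[0,0]
    return -R.T@np.ravel(c["tvec"]), R.T@np.array([q[0],q[1],1])
def plane(c,p,z):
    o,d=ray(c,p); return o+d*(z-o[2])/d[2]
def tri(c1,p1,c2,p2):
    o1,d1=ray(c1,p1);o2,d2=ray(c2,p2); s=np.linalg.lstsq(np.c_[d1,-d2],o2-o1,rcond=None)[0]
    a=o1+d1*s[0];b=o2+d2*s[1]; return (a+b)/2,np.linalg.norm(a-b)
E
python3 - <<'E'
from h import *
T=dict(np.load("top0.npz"));S=dict(np.load("scene0.npz"))
g=cv2.cvtColor(T["pixels"],cv2.COLOR_RGB2GRAY)
for n,p,r,h,s in[("dark",(243,265),12.7,.105,(227,183.5)),("brown",(249,206),12.7,.105,(270,175.5)),("tin",(304,286),15.5,.072,(231.5,223.5)),("shaker",(299,180),9.4,.09,(310.5,191.5))]:
    u=cv2.resize(g[p[1]-24:p[1]+25,p[0]-24:p[0]+25],None,fx=4,fy=4,interpolation=cv2.INTER_CUBIC)
    c=cv2.HoughCircles(u,cv2.HOUGH_GRADIENT,1,200,param1=120,param2=12,minRadius=int(4*r-5),maxRadius=int(4*r+5))[0,0]
    q=((c[0]+.5)/4-.5+p[0]-24,(c[1]+.5)/4-.5+p[1]-24)
    a,e=tri(T,q,S,s); print(n,np.round(q,1),c[2]/4,"plane",plane(T,q,h).round(4),"tri",a.round(4),round(e,4))
hsv=cv2.cvtColor(T["pixels"],cv2.COLOR_RGB2HSV); 
def corners(c,x0,x1,y0,y1):
    hsv=cv2.cvtColor(c["pixels"],cv2.COLOR_RGB2HSV); m=((hsv[...,0]>10)&(hsv[...,0]<28)&(hsv[...,1]>60)).astype(np.uint8)
    k=np.zeros_like(m);k[y0:y1,x0:x1]=m[y0:y1,x0:x1]; k=cv2.morphologyEx(k,cv2.MORPH_OPEN,np.ones((3,3)))
    f=max(cv2.findContours(k,0,2)[0],key=cv2.contourArea); return cv2.approxPolyDP(cv2.convexHull(f),2.5,True)[:,0]
t=corners(T,345,465,140,255);s=corners(S,290,420,225,312);print(t.tolist(),s.tolist())
for q in t: print(q,plane(T,q,.028).round(4),plane(T,q,.052).round(4))
E
```

```text
dark [243.5 265.2] 12.775 plane [0.4238 0.3822 0.105 ] tri [0.4256 0.3816 0.1032] 0.0039
brown [249.5 206.2] 12.5 plane [0.5285 0.37   0.105 ] tri [0.5302 0.3698 0.101 ] 0.0025Traceback (most recent call last):
  File "<stdin>", line 6, in <module>
TypeError: 'NoneType' object is not subscriptable
```

Run:
```python
from h import *
T=dict(np.load("top0.npz"));S=dict(np.load("scene0.npz"))
hs=cv2.cvtColor(T["pixels"],cv2.COLOR_RGB2HSV)
def blob(m,p,w):
    k=np.zeros(m.shape,np.uint8);k[p[1]-w:p[1]+w,p[0]-w:p[0]+w]=m[p[1]-w:p[1]+w,p[0]-w:p[0]+w]
    f=max(cv2.findContours(k,0,2)[0],key=cv2.contourArea); return cv2.minEnclosingCircle(f)
q,r=blob((hs[...,1]>60)&(hs[...,2]>120),(304,286),22);a,e=tri(T,q,S,(231.5,223.5));print("tin",q,r,plane(T,q,.072).round(4),a.round(4),round(e,4))
g=cv2.cvtColor(T["pixels"],cv2.COLOR_RGB2GRAY);u=cv2.resize(g[160:205,275:325],None,fx=4,fy=4,interpolation=2)
c=cv2.HoughCircles(u,3,1,200,param1=80,param2=6,minRadius=33,maxRadius=42)
q=c[0,0,:2]/4+[275-.4,160-.4];a,e=tri(T,q,S,(310.5,191.5));print("shaker",q,c[0,0,2]/4,plane(T,q,.09).round(4),a.round(4),round(e,4))
def corners(c,x0,x1,y0,y1):
    hsv=cv2.cvtColor(c["pixels"],cv2.COLOR_RGB2HSV); m=((hsv[...,0]>10)&(hsv[...,0]<28)&(hsv[...,1]>60)).astype(np.uint8)
    k=np.zeros_like(m);k[y0:y1,x0:x1]=m[y0:y1,x0:x1]; k=cv2.morphologyEx(k,cv2.MORPH_OPEN,np.ones((3,3)))
    f=max(cv2.findContours(k,0,2)[0],key=cv2.contourArea); return cv2.approxPolyDP(cv2.convexHull(f),2.5,True)[:,0]
t=corners(T,345,465,140,255);s=corners(S,290,420,225,312);print(s.tolist())
for q in t: print(q,plane(T,q,.028).round(4),plane(T,q,.052).round(4))
for a,b in[((376,244.5),(300,268)),((449,226),(355,294))]: pass
```

```text
tin (303.2723083496094, 286.0673522949219) 15.531871795654297 [0.384 0.277 0.072] [0.3851 0.2764 0.0686] 0.0028
shaker [299.225 178.975] 9.8 [0.5791 0.2791 0.09  ] [0.5815 0.278  0.0885] 0.0047
[[351, 227], [408, 257], [405, 279], [359, 311], [351, 311], [298, 276], [299, 264]]
[430 147] [0.6524 0.0089 0.028 ] [0.6457 0.0171 0.052 ]
[449 226] [ 0.4903 -0.0173  0.028 ] [ 0.4881 -0.0083  0.052 ]
[374 244] [0.4596 0.1353 0.028 ] [0.4581 0.14   0.052 ]
[355 173] [0.6016 0.1657 0.028 ] [0.5963 0.1696 0.052 ]
[358 164] [0.6199 0.1587 0.028 ] [0.614  0.1628 0.052 ]
```

Measured tops agree with the text to within 4 mm: jars 0.101 and 0.103, tin 0.069, shaker 0.089. The caddy's front edge comes out at 155.7 mm against 154, with yaw about 11.4° and centre about (0.55, 0.074). I'll refine its corners once with both views and write the move helper.

```bash
cat > go.py <<'E'
import sys,numpy as np
from scipy.spatial.transform import Rotation as Ro
from workcell import readout
def go(x,y,z,ang,base=None):
    o=readout.get_obs(); R=Ro.from_quat(o["tool_rot"]).as_matrix(); d=R.T@(np.array([x,y,z])-o["eef_pos"])*1e3
    a=np.degrees(np.arctan2(R[1,1],R[0,1])); s=(a-ang+90)%180-90   # z down: +spin lowers world angle
    print("now",o["eef_pos"].round(4),"closeang",a.round(1),"t",round(o["clock"],2),"shift",d.round(0),"spin",s.round(0),"up axes",R[2].round(3),"q6",o["joint_pos"][[0,5]].round(2))
if __name__=="__main__": go(*map(float,sys.argv[1:5]))
E
python3 go.py .4247 .382 .2 42
python3 - <<'E'
from h import *
T=dict(np.load("top0.npz"));S=dict(np.load("scene0.npz"))
a=cv2.resize(S["pixels"][220:315,290:415,::-1],None,fx=5,fy=5,interpolation=2);b=cv2.resize(T["pixels"][140:255,345:465,::-1],None,fx=5,fy=5,interpolation=2)
cv2.imwrite("pics/cs.png",a);cv2.imwrite("pics/ct.png",b)
E
```

```text
now [0.18   0.4659 0.2305] closeang 68.9 t 0.1 shift [-258.   10.   30.] spin 27.0 up axes [ 0.    -0.002 -1.   ] q6 [1.2  1.57]
```

View pics/cs.png

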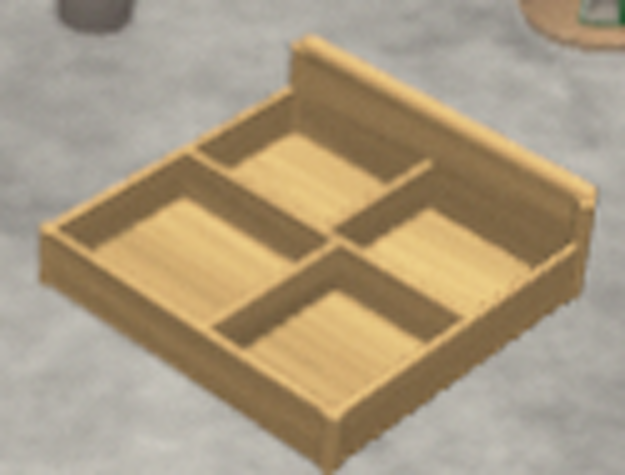

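View pics/ct.png

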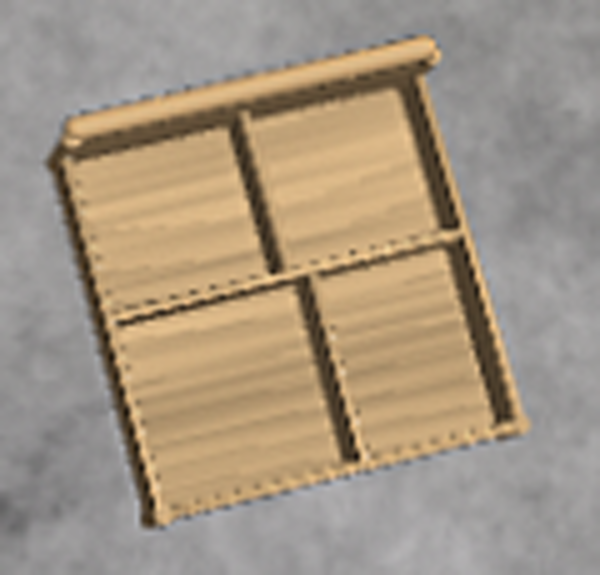

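The scene crop shows FL rim corner (299,266) and FR (357,302.4). The top crop shows FL (376.6,244.2), FR (449.2,225.2) and the front divider meeting the middle wall at (405.6,195.6). The wide bay is at front left, as described.

Run:
```python
from h import *
T=dict(np.load("top0.npz"));S=dict(np.load("scene0.npz"))
P=[]
for n,a,b in[("FL",(376.4,243.6),(299,265.8)),("FR",(448.6,225.2),(356.8,302.2)),("junc",(405.4,195.4),(356.8,267.6)),("railR",(431.5,149.5),(408,257.6)),("railL",(359.5,165.5),(350.5,227.8))]:
    z=.052 if "rail" in n else .028
    q,e=tri(T,a,S,b);pt=plane(T,a,z);ps=plane(S,b,z);m=(pt+ps)/2;P.append(m);print(n,q.round(4),round(e,4),pt.round(4),ps.round(4))
FL,FR=P[0],P[1]
# model pts in caddy frame
M=np.array([[-77,77],[-77,-77],[3+.5,-9],[77,-77],[77,77]])*1e-3
W=np.array(P)[:,:2]; k=[0,1,2,3,4]
A=M[k]-M[k].mean(0);B=W[k]-W[k].mean(0);U,s,V=np.linalg.svd(A.T@B);R=(U@V).T
t=W[k].mean(0)-R@M[k].mean(0);print("yaw",np.degrees(np.arctan2(R[1,0],R[0,0])),"c",t,"resid mm",((W-(M@R.T+t))*1e3).round(1).tolist())
for n,b in[("wide",(-35,33)),("narrow",(-35,-42)),("BL",(40,37.5)),("BR",(40,-37.5))]: print(n,(R@np.array(b)/1e3+t).round(4))
```

```text
FL [0.4614 0.1295 0.0254] 0.0024 [0.4602 0.1306 0.028 ] [0.4608 0.1263 0.028 ]
FR [ 0.4934 -0.0178  0.0271] 0.0032 [ 0.4919 -0.0166  0.028 ] [ 0.4945 -0.0189  0.028 ]
junc [0.5561 0.0655 0.0261] 0.0041 [0.5539 0.0671 0.028 ] [0.5567 0.0632 0.028 ]
railR [0.6417 0.0137 0.0518] 0.0024 [0.6405 0.0145 0.052 ] [0.6429 0.0134 0.052 ]
railL [0.6114 0.1597 0.0494] 0.0005 [0.611 0.16  0.052] [0.6085 0.1566 0.052 ]
yaw 12.113514911562154 c [0.55102435 0.0712399 ] resid mm [[0.9, -1.9], [1.3, 2.5], [-1.0, 2.0], [-0.8, 1.8], [-0.4, -4.4]]
wide [0.5099 0.0962]
narrow [0.5256 0.0228]
BL [0.5823 0.1163]
BR [0.598 0.043]
```

>>> jog_arm --motion '[{"x": -60,"y": 3,"z": 0,"spin": 9,"fingers": -1},{"x": -120,"y": 6,"z": 10,"spin": 18,"fingers": -1},{"x": -180,"y": 8,"z": 20,"spin": 27,"fingers": -1},{"x": -240,"y": 10,"z": 30,"spin": 27,"fingers": -1},{"x": -258,"y": 10,"z": 30,"spin": 27,"fingers": -1},{"x": -258,"y": 10,"z": 30,"spin": 27,"fingers": -1}]'

```text
clock: 0.85
eef_pos: [0.425, 0.382, 0.2007]
tool_rot: [0.409, 0.913, -0.001, -0.001]
ft_force: [0.6, -0.1, -0.3]
grip_width: 0.0852
grasp_force: 0.0
```

Bay positions fit within about 3 mm, against 9 mm clearances. Descending on the dark-capped jar.

>>> jog_arm --motion '[{"z": 45},{"z": 85},{"z": 115},{"z": 137},{"z": 137},{"z": 137,"fingers": 1},{"z": 137,"fingers": 1},{"z": 137,"fingers": 1}]'

```text
validation failed for argument at $.mo...
```

>>> jog_arm --motion '[{"x": 0,"y": 0,"z": 45,"spin": 0,"fingers": -1},{"x": 0,"y": 0,"z": 85,"spin": 0,"fingers": -1},{"x": 0,"y": 0,"z": 115,"spin": 0,"fingers": -1},{"x": 0,"y": 0,"z": 137,"spin": 0,"fingers": -1},{"x": 0,"y": 0,"z": 137,"spin": 0,"fingers": -1},{"x": 0,"y": 0,"z": 137,"spin": 0,"fingers": 1},{"x": 0,"y": 0,"z": 137,"spin": 0,"fingers": 1},{"x": 0,"y": 0,"z": 137,"spin": 0,"fingers": 1}]'

```text
clock: 1.85
eef_pos: [0.4249, 0.3835, 0.0661]
tool_rot: [0.408, 0.913, 0.001, 0.0]
ft_force: [-1.1, -1.0, 5.6]
grip_width: 0.0436
grasp_force: 60.4
```

>>> jog_arm --motion '[{"x": 0,"y": 0,"z": -10,"spin": 0,"fingers": 1},{"x": 0,"y": 0,"z": -40,"spin": 0,"fingers": 1},{"x": 0,"y": 0,"z": -90,"spin": 0,"fingers": 1},{"x": 0,"y": 0,"z": -140,"spin": 0,"fingers": 1},{"x": 0,"y": 0,"z": -140,"spin": 0,"fingers": 1}]'

```text
clock: 2.48
eef_pos: [0.427, 0.3847, 0.2101]
tool_rot: [0.408, 0.913, 0.005, 0.002]
ft_force: [-0.5, 0.1, -1.7]
grip_width: 0.0437
grasp_force: 61.2
```

```bash
python3 go.py .598 .043 .205 12
```

```text
now [0.427  0.3847 0.2101] closeang 41.9 t 2.48 shift [-369. -101.    4.] spin 30.0 up axes [-0.     0.011 -1.   ] q6 [0.73 1.57]
```

>>> jog_arm --motion '[{"x": -30,"y": -8,"z": 0,"spin": 4,"fingers": 1},{"x": -85,"y": -23,"z": 0,"spin": 8,"fingers": 1},{"x": -140,"y": -38,"z": 0,"spin": 12,"fingers": 1},{"x": -195,"y": -53,"z": 0,"spin": 17,"fingers": 1},{"x": -250,"y": -68,"z": 0,"spin": 22,"fingers": 1},{"x": -305,"y": -83,"z": 0,"spin": 26,"fingers": 1},{"x": -350,"y": -96,"z": 0,"spin": 30,"fingers": 1},{"x": -369,"y": -101,"z": 0,"spin": 30,"fingers": 1}]'

```text
clock: 3.48
eef_pos: [0.5957, 0.0377, 0.203]
tool_rot: [0.631, 0.775, -0.001, -0.001]
ft_force: [-0.1, 1.6, -1.2]
grip_width: 0.0437
grasp_force: 61.1
```

>>> jog_arm --motion '[{"x": 0,"y": 0,"z": 0,"spin": 0,"fingers": 1},{"x": 0,"y": 0,"z": 0,"spin": 0,"fingers": 1}]'

```text
clock: 3.72
eef_pos: [0.5948, 0.0417, 0.2039]
tool_rot: [0.63, 0.777, -0.0, -0.001]
ft_force: [-0.7, -1.0, -1.0]
grip_width: 0.0434
grasp_force: 61.1
```

```bash
python3 go.py .598 .043 .072 12
python3 - <<'E'
from workcell import camera
import cv2,numpy as np
for n in("scene","top"):
    c=camera(n); np.savez(n+"1.npz",**c)
    globals()[n]=c["pixels"][:,:,::-1]
a=cv2.resize(scene[150:315,290:480],None,fx=2,fy=2); b=cv2.resize(top[100:265,330:490],None,fx=2,fy=2)
cv2.imwrite("pics/p1.png",np.hstack([a,b]))
E
```

```text
now [0.5948 0.0417 0.2039] closeang 12.0 t 3.73 shift [  0.   4. 132.] spin -0.0 up axes [ 0.001 -0.001 -1.   ] q6 [0.07 1.43]
```

View pics/p1.png

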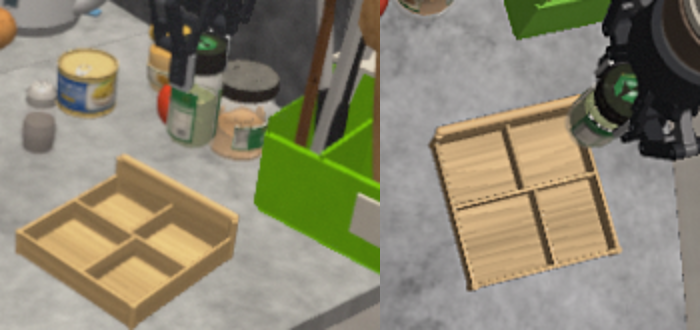

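The jar hangs upright over the back-right bay (scene crop ~(190,120)). Lowering.

>>> jog_arm --motion '[{"x": 0,"y": 4,"z": 30,"spin": 0,"fingers": 1},{"x": 0,"y": 4,"z": 65,"spin": 0,"fingers": 1},{"x": 0,"y": 4,"z": 95,"spin": 0,"fingers": 1},{"x": 0,"y": 4,"z": 115,"spin": 0,"fingers": 1},{"x": 0,"y": 4,"z": 125,"spin": 0,"fingers": 1},{"x": 0,"y": 4,"z": 128,"spin": 0,"fingers": 1},{"x": 0,"y": 4,"z": 128,"spin": 0,"fingers": 1},{"x": 0,"y": 4,"z": 128,"spin": 0,"fingers": 1}]'

```text
clock: 4.82
eef_pos: [0.6003, 0.0414, 0.0774]
tool_rot: [0.63, 0.776, 0.001, 0.001]
ft_force: [0.2, -0.5, -0.2]
grip_width: 0.044
grasp_force: 61.1
```

>>> jog_arm --motion '[{"x": 0,"y": 0,"z": 2,"spin": 0,"fingers": 1},{"x": 0,"y": 0,"z": 3,"spin": 0,"fingers": 1},{"x": 0,"y": 0,"z": 4,"spin": 0,"fingers": 1},{"x": 0,"y": 0,"z": 4,"spin": 0,"fingers": 1}]'

```text
clock: 5.32
eef_pos: [0.5994, 0.0413, 0.0722]
tool_rot: [0.63, 0.776, -0.0, -0.0]
ft_force: [-0.3, 0.0, -0.5]
grip_width: 0.0434
grasp_force: 61.1
```

>>> jog_arm --motion '[{"x": 0,"y": 0,"z": 1,"spin": 0,"fingers": 1},{"x": 0,"y": 0,"z": 2,"spin": 0,"fingers": 1},{"x": 0,"y": 0,"z": 3,"spin": 0,"fingers": 1},{"x": 0,"y": 0,"z": 3,"spin": 0,"fingers": 1}]'

```text
clock: 5.82
eef_pos: [0.5995, 0.0413, 0.0701]
tool_rot: [0.63, 0.776, 0.0, 0.0]
ft_force: [-2.5, -0.6, 5.4]
grip_width: 0.0438
grasp_force: 61.7
```

Contact at 5 N. Release, then rise.

>>> jog_arm --motion '[{"x": 0,"y": 0,"z": 0,"spin": 0,"fingers": -0.2},{"x": 0,"y": 0,"z": 0,"spin": 0,"fingers": -1},{"x": 0,"y": 0,"z": 0,"spin": 0,"fingers": -1},{"x": 0,"y": 0,"z": -30,"spin": 0,"fingers": -1},{"x": 0,"y": 0,"z": -80,"spin": 0,"fingers": -1},{"x": 0,"y": 0,"z": -130,"spin": 0,"fingers": -1},{"x": 0,"y": 0,"z": -130,"spin": 0,"fingers": -1}]'

```text
clock: 6.7
eef_pos: [0.6026, 0.0415, 0.2047]
tool_rot: [0.63, 0.776, 0.004, 0.004]
ft_force: [-0.0, 0.2, 0.3]
grip_width: 0.0856
grasp_force: 0.0
```

```bash
python3 go.py .5295 .370 .2 35
```

```text
now [0.6026 0.0415 0.2047] closeang 11.9 t 6.7 shift [336.  -4.   4.] spin -23.0 up axes [-0.001  0.01  -1.   ] q6 [0.07 1.43]
```

>>> jog_arm --motion '[{"x": 50,"y": 0,"z": 0,"spin": -4,"fingers": -1},{"x": 105,"y": 0,"z": 0,"spin": -8,"fingers": -1},{"x": 160,"y": 0,"z": 0,"spin": -12,"fingers": -1},{"x": 215,"y": 0,"z": 0,"spin": -16,"fingers": -1},{"x": 270,"y": 0,"z": 0,"spin": -20,"fingers": -1},{"x": 320,"y": -1,"z": 0,"spin": -23,"fingers": -1},{"x": 336,"y": -1,"z": 0,"spin": -23,"fingers": -1},{"x": 336,"y": -1,"z": 0,"spin": -23,"fingers": -1}]'

```text
clock: 7.7
eef_pos: [0.5287, 0.3704, 0.1979]
tool_rot: [0.462, 0.887, -0.001, -0.0]
ft_force: [0.1, -0.3, 0.2]
grip_width: 0.0856
grasp_force: 0.0
```

```bash
python3 go.py .5295 .370 .064 35
python3 - <<'E'
from workcell import camera
import cv2,numpy as np
for n in("scene","top"):
    c=camera(n); globals()[n]=c["pixels"][:,:,::-1]
a=cv2.resize(scene[130:315,190:420],None,fx=2,fy=2); b=cv2.resize(top[100:285,220:460],None,fx=2,fy=2)
cv2.imwrite("pics/p2.png",cv2.resize(np.hstack([a,b]),(790,311)))
E
```

```text
now [0.5287 0.3704 0.1979] closeang 35.0 t 7.7 shift [ -1.   1. 134.] spin -0.0 up axes [-0.    -0.002 -1.   ] q6 [0.61 1.57]
```

View pics/p2.png

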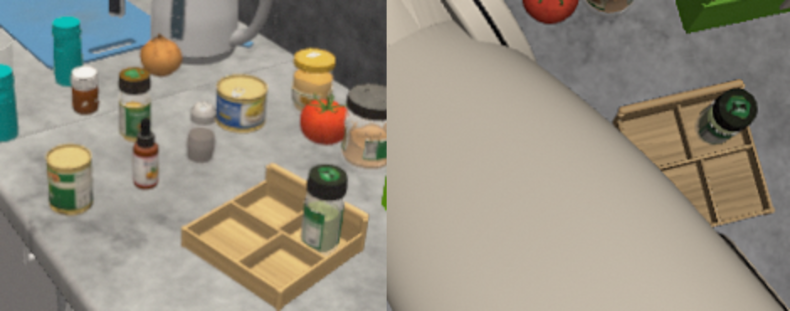

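The first jar stands upright in the back-right bay (scene crop ~(322,225)). Grasping the brown-capped one.

>>> jog_arm --motion '[{"x": 0,"y": 0,"z": 45,"spin": 0,"fingers": -1},{"x": 0,"y": 0,"z": 85,"spin": 0,"fingers": -1},{"x": 0,"y": 0,"z": 112,"spin": 0,"fingers": -1},{"x": 0,"y": 0,"z": 132,"spin": 0,"fingers": -1},{"x": 0,"y": 0,"z": 132,"spin": 0,"fingers": -1},{"x": 0,"y": 0,"z": 132,"spin": 0,"fingers": 1},{"x": 0,"y": 0,"z": 132,"spin": 0,"fingers": 1},{"x": 0,"y": 0,"z": 132,"spin": 0,"fingers": 1}]'

```text
clock: 8.8
eef_pos: [0.5305, 0.3705, 0.0691]
tool_rot: [0.463, 0.886, 0.001, 0.001]
ft_force: [-0.0, 0.3, 4.3]
grip_width: 0.0431
grasp_force: 61.2
```

>>> jog_arm --motion '[{"x": 0,"y": 0,"z": 0,"spin": 0,"fingers": 1},{"x": 0,"y": 0,"z": 0,"spin": 0,"fingers": 1}]'

```text
clock: 9.05
eef_pos: [0.5304, 0.3706, 0.0691]
tool_rot: [0.463, 0.886, 0.001, 0.001]
ft_force: [0.5, -0.1, 5.9]
grip_width: 0.0424
grasp_force: 61.1
```

>>> jog_arm --motion '[{"x": 0,"y": 0,"z": -10,"spin": 0,"fingers": 1},{"x": 0,"y": 0,"z": -40,"spin": 0,"fingers": 1},{"x": 0,"y": 0,"z": -90,"spin": 0,"fingers": 1},{"x": 0,"y": 0,"z": -137,"spin": 0,"fingers": 1},{"x": 0,"y": 0,"z": -140,"spin": 0,"fingers": 1},{"x": 0,"y": 0,"z": -140,"spin": 0,"fingers": 1}]'

```text
clock: 9.8
eef_pos: [0.529, 0.3698, 0.207]
tool_rot: [0.463, 0.887, -0.0, -0.0]
ft_force: [-0.3, -0.1, -0.7]
grip_width: 0.043
grasp_force: 61.0
```

```bash
python3 go.py .5823 .1163 .205 12
```

```text
now [0.529  0.3698 0.207 ] closeang 34.9 t 9.8 shift [-238. -101.    2.] spin 23.0 up axes [ 0.    -0.001 -1.   ] q6 [0.61 1.57]
```

>>> jog_arm --motion '[{"x": -30,"y": -13,"z": 0,"spin": 4,"fingers": 1},{"x": -75,"y": -32,"z": 0,"spin": 8,"fingers": 1},{"x": -120,"y": -51,"z": 0,"spin": 13,"fingers": 1},{"x": -165,"y": -70,"z": 0,"spin": 18,"fingers": 1},{"x": -205,"y": -87,"z": 0,"spin": 23,"fingers": 1},{"x": -238,"y": -101,"z": 0,"spin": 23,"fingers": 1},{"x": -238,"y": -101,"z": 0,"spin": 23,"fingers": 1},{"x": -238,"y": -101,"z": 0,"spin": 23,"fingers": 1}]'

```text
clock: 10.8
eef_pos: [0.5816, 0.117, 0.2056]
tool_rot: [0.63, 0.776, -0.001, -0.001]
ft_force: [0.3, -0.7, -1.1]
grip_width: 0.0429
grasp_force: 61.1
```

```bash
python3 go.py .5823 .1163 .075 12
```

```text
now [0.5816 0.117  0.2056] closeang 11.9 t 10.8 shift [ -1.   1. 131.] spin -0.0 up axes [ 0.001 -0.003 -1.   ] q6 [0.2  1.56]
```

>>> jog_arm --motion '[{"x": 0,"y": 0,"z": 30,"spin": 0,"fingers": 1},{"x": 0,"y": 0,"z": 65,"spin": 0,"fingers": 1},{"x": 0,"y": 0,"z": 95,"spin": 0,"fingers": 1},{"x": 0,"y": 0,"z": 115,"spin": 0,"fingers": 1},{"x": 0,"y": 0,"z": 125,"spin": 0,"fingers": 1},{"x": 0,"y": 0,"z": 127,"spin": 0,"fingers": 1},{"x": 0,"y": 0,"z": 128,"spin": 0,"fingers": 1},{"x": 0,"y": 0,"z": 128,"spin": 0,"fingers": 1}]'

```text
clock: 11.8
eef_pos: [0.5833, 0.1171, 0.0802]
tool_rot: [0.63, 0.776, 0.001, 0.001]
ft_force: [-0.0, -0.3, -0.9]
grip_width: 0.0427
grasp_force: 61.1
```

>>> jog_arm --motion '[{"x": 0,"y": 0,"z": 1,"spin": 0,"fingers": 1},{"x": 0,"y": 0,"z": 2,"spin": 0,"fingers": 1},{"x": 0,"y": 0,"z": 3,"spin": 0,"fingers": 1},{"x": 0,"y": 0,"z": 3,"spin": 0,"fingers": 1}]'

```text
clock: 12.3
eef_pos: [0.5825, 0.1168, 0.0762]
tool_rot: [0.63, 0.776, -0.0, -0.0]
ft_force: [-0.0, 0.6, -1.5]
grip_width: 0.0427
grasp_force: 61.1
```

>>> jog_arm --motion '[{"x": 0,"y": 0,"z": 1,"spin": 0,"fingers": 1},{"x": 0,"y": 0,"z": 2,"spin": 0,"fingers": 1},{"x": 0,"y": 0,"z": 3,"spin": 0,"fingers": 1},{"x": 0,"y": 0,"z": 4,"spin": 0,"fingers": 1},{"x": 0,"y": 0,"z": 4,"spin": 0,"fingers": 1}]'

```text
clock: 12.92
eef_pos: [0.5826, 0.1169, 0.073]
tool_rot: [0.63, 0.776, 0.0, 0.0]
ft_force: [-2.1, -0.1, 5.1]
grip_width: 0.0423
grasp_force: 61.6
```

>>> jog_arm --motion '[{"x": 0,"y": 0,"z": 0,"spin": 0,"fingers": -0.2},{"x": 0,"y": 0,"z": 0,"spin": 0,"fingers": -1},{"x": 0,"y": 0,"z": 0,"spin": 0,"fingers": -1},{"x": 0,"y": 0,"z": -30,"spin": 0,"fingers": -1},{"x": 0,"y": 0,"z": -80,"spin": 0,"fingers": -1},{"x": 0,"y": 0,"z": -125,"spin": 0,"fingers": -1},{"x": 0,"y": 0,"z": -125,"spin": 0,"fingers": -1}]'

```text
clock: 13.8
eef_pos: [0.5855, 0.1175, 0.2022]
tool_rot: [0.63, 0.776, 0.004, 0.003]
ft_force: [-0.2, 0.5, -0.9]
grip_width: 0.0853
grasp_force: 0.0
```

```bash
python3 go.py .3845 .2767 .18 57
```

```text
now [0.5855 0.1175 0.2022] closeang 11.9 t 13.8 shift [ 197. -164.   21.] spin -45.0 up axes [-0.    0.01 -1.  ] q6 [0.2  1.56]
```

>>> jog_arm --motion '[{"x": 35,"y": -29,"z": 0,"spin": -7,"fingers": -1},{"x": 75,"y": -62,"z": 0,"spin": -15,"fingers": -1},{"x": 115,"y": -95,"z": 0,"spin": -23,"fingers": -1},{"x": 155,"y": -128,"z": 0,"spin": -31,"fingers": -1},{"x": 185,"y": -152,"z": 10,"spin": -39,"fingers": -1},{"x": 197,"y": -161,"z": 20,"spin": -45,"fingers": -1},{"x": 197,"y": -161,"z": 20,"spin": -45,"fingers": -1},{"x": 197,"y": -161,"z": 20,"spin": -45,"fingers": -1}]'

```text
clock: 14.8
eef_pos: [0.3849, 0.2763, 0.1771]
tool_rot: [0.286, 0.958, -0.0, 0.0]
ft_force: [0.9, -0.4, -0.6]
grip_width: 0.0854
grasp_force: 0.0
```

```bash
python3 go.py .3845 .2767 .036 57
python3 - <<'E'
from workcell import camera
import cv2,numpy as np
s=camera("scene")["pixels"][:,:,::-1]
cv2.imwrite("pics/p3.png",cv2.resize(s[80:320,150:430],None,fx=2,fy=2))
E
```

```text
now [0.3849 0.2763 0.1771] closeang 56.8 t 14.8 shift [  1.   0. 141.] spin -0.0 up axes [-0. -0. -1.] q6 [0.62 1.2 ]
```

View pics/p3.png

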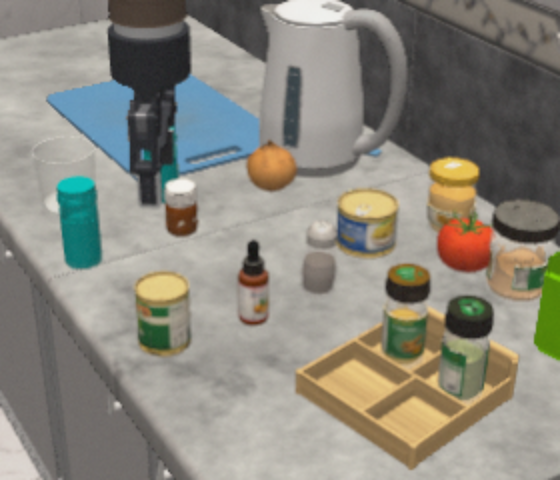

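Both jars stand in the back bays (crop (405,315) and (465,350)). Now the small tin.

>>> jog_arm --motion '[{"x": 0,"y": 0,"z": 45,"spin": 0,"fingers": -1},{"x": 0,"y": 0,"z": 90,"spin": 0,"fingers": -1},{"x": 0,"y": 0,"z": 120,"spin": 0,"fingers": -1},{"x": 0,"y": 0,"z": 138,"spin": 0,"fingers": -1},{"x": 0,"y": 0,"z": 138,"spin": 0,"fingers": -1},{"x": 0,"y": 0,"z": 138,"spin": 0,"fingers": 1},{"x": 0,"y": 0,"z": 138,"spin": 0,"fingers": 1},{"x": 0,"y": 0,"z": 138,"spin": 0,"fingers": 1}]'

```text
clock: 15.85
eef_pos: [0.3858, 0.2771, 0.0408]
tool_rot: [0.285, 0.958, 0.001, 0.001]
ft_force: [0.7, -1.3, 7.2]
grip_width: 0.0557
grasp_force: 64.1
```

>>> jog_arm --motion '[{"x": 0,"y": 0,"z": 0,"spin": 0,"fingers": 1},{"x": 0,"y": 0,"z": 0,"spin": 0,"fingers": 1}]'

```text
clock: 16.1
eef_pos: [0.3858, 0.2771, 0.0409]
tool_rot: [0.285, 0.958, 0.001, 0.001]
ft_force: [0.6, -0.8, 6.3]
grip_width: 0.0558
grasp_force: 64.1
```

>>> jog_arm --motion '[{"x": 0,"y": 0,"z": -10,"spin": 0,"fingers": 1},{"x": 0,"y": 0,"z": -40,"spin": 0,"fingers": 1},{"x": 0,"y": 0,"z": -90,"spin": 0,"fingers": 1},{"x": 0,"y": 0,"z": -137,"spin": 0,"fingers": 1},{"x": 0,"y": 0,"z": -145,"spin": 0,"fingers": 1},{"x": 0,"y": 0,"z": -145,"spin": 0,"fingers": 1}]'

```text
clock: 16.85
eef_pos: [0.3844, 0.2766, 0.1845]
tool_rot: [0.285, 0.959, 0.0, 0.0]
ft_force: [0.0, 0.0, -2.1]
grip_width: 0.056
grasp_force: 64.2
```

```bash
python3 go.py .5099 .0962 .18 102
```

```text
now [0.3844 0.2766 0.1845] closeang 56.9 t 16.85 shift [-204.  -83.    4.] spin -45.0 up axes [-0.     0.001 -1.   ] q6 [0.62 1.2 ]
```

>>> jog_arm --motion '[{"x": -25,"y": -10,"z": 0,"spin": -6,"fingers": 1},{"x": -65,"y": -26,"z": 0,"spin": -13,"fingers": 1},{"x": -105,"y": -43,"z": 0,"spin": -21,"fingers": 1},{"x": -145,"y": -59,"z": 0,"spin": -29,"fingers": 1},{"x": -180,"y": -73,"z": 0,"spin": -37,"fingers": 1},{"x": -204,"y": -83,"z": 0,"spin": -45,"fingers": 1},{"x": -204,"y": -83,"z": 0,"spin": -45,"fingers": 1},{"x": -204,"y": -83,"z": 0,"spin": -45,"fingers": 1}]'

```text
clock: 17.85
eef_pos: [0.5086, 0.0957, 0.1826]
tool_rot: [-0.103, 0.995, 0.0, -0.002]
ft_force: [-0.1, -0.2, -2.6]
grip_width: 0.0561
grasp_force: 64.2
```

```bash
python3 go.py .5099 .0962 .0449 102
```

```text
now [0.5086 0.0957 0.1826] closeang 101.8 t 17.85 shift [ -2.   0. 138.] spin -0.0 up axes [ 0.004  0.001 -1.   ] q6 [ 0.19 -0.02]
```

>>> jog_arm --motion '[{"x": -1,"y": 0,"z": 30,"spin": 0,"fingers": 1},{"x": -1,"y": 0,"z": 65,"spin": 0,"fingers": 1},{"x": -1,"y": 0,"z": 95,"spin": 0,"fingers": 1},{"x": -1,"y": 0,"z": 118,"spin": 0,"fingers": 1},{"x": -1,"y": 0,"z": 130,"spin": 0,"fingers": 1},{"x": -1,"y": 0,"z": 134,"spin": 0,"fingers": 1},{"x": -1,"y": 0,"z": 135,"spin": 0,"fingers": 1},{"x": -1,"y": 0,"z": 135,"spin": 0,"fingers": 1}]'

```text
clock: 18.85
eef_pos: [0.5117, 0.096, 0.0502]
tool_rot: [-0.103, 0.995, 0.0, 0.001]
ft_force: [-1.0, 0.4, -2.0]
grip_width: 0.0557
grasp_force: 64.2
```

>>> jog_arm --motion '[{"x": 0,"y": 0,"z": 1,"spin": 0,"fingers": 1},{"x": 0,"y": 0,"z": 2,"spin": 0,"fingers": 1},{"x": 0,"y": 0,"z": 3,"spin": 0,"fingers": 1},{"x": 0,"y": 0,"z": 3,"spin": 0,"fingers": 1}]'

```text
clock: 19.35
eef_pos: [0.5109, 0.0957, 0.0462]
tool_rot: [-0.103, 0.995, 0.0, -0.0]
ft_force: [0.8, 1.1, -1.3]
grip_width: 0.0556
grasp_force: 64.2
```

>>> jog_arm --motion '[{"x": 0,"y": 0,"z": 1,"spin": 0,"fingers": 1},{"x": 0,"y": 0,"z": 2,"spin": 0,"fingers": 1},{"x": 0,"y": 0,"z": 3,"spin": 0,"fingers": 1},{"x": 0,"y": 0,"z": 3,"spin": 0,"fingers": 1}]'

```text
clock: 19.85
eef_pos: [0.5111, 0.0958, 0.0449]
tool_rot: [-0.103, 0.995, 0.0, 0.0]
ft_force: [-5.1, -0.8, 9.6]
grip_width: 0.0561
grasp_force: 65.7
```

>>> jog_arm --motion '[{"x": 0,"y": 0,"z": -1,"spin": 0,"fingers": -0.6},{"x": 0,"y": 0,"z": -1,"spin": 0,"fingers": -1},{"x": 0,"y": 0,"z": -1,"spin": 0,"fingers": -1},{"x": 0,"y": 0,"z": -30,"spin": 0,"fingers": -1},{"x": 0,"y": 0,"z": -80,"spin": 0,"fingers": -1},{"x": 0,"y": 0,"z": -140,"spin": 0,"fingers": -1},{"x": 0,"y": 0,"z": -140,"spin": 0,"fingers": -1}]'

```text
clock: 20.72
eef_pos: [0.5147, 0.0965, 0.1887]
tool_rot: [-0.103, 0.995, 0.0, 0.006]
ft_force: [-0.4, 0.1, -0.3]
grip_width: 0.0853
grasp_force: 0.0
```

```bash
python3 go.py .580 .2786 .19 27
```

```text
now [0.5147 0.0965 0.1887] closeang 101.9 t 20.73 shift [-101.  165.   -0.] spin 75.0 up axes [-0.011 -0.    -1.   ] q6 [ 0.19 -0.02]
```

>>> jog_arm --motion '[{"x": -25,"y": 40,"z": 0,"spin": 0,"fingers": -1},{"x": -52,"y": 83,"z": 0,"spin": 0,"fingers": -1},{"x": -80,"y": 125,"z": 0,"spin": 0,"fingers": -1},{"x": -98,"y": 155,"z": 0,"spin": 0,"fingers": -1},{"x": -104,"y": 165,"z": 0,"spin": 0,"fingers": -1},{"x": -104,"y": 165,"z": 0,"spin": 0,"fingers": -1},{"x": -104,"y": 165,"z": 0,"spin": 0,"fingers": -1}]'

```text
clock: 21.6
eef_pos: [0.5784, 0.2773, 0.183]
tool_rot: [-0.103, 0.995, -0.0, -0.001]
ft_force: [0.1, 0.3, -0.1]
grip_width: 0.0851
grasp_force: 0.0
```

```bash
python3 go.py .580 .2786 .032 102
python3 - <<'E'
from workcell import camera
import cv2,numpy as np
s=camera("scene")["pixels"][:,:,::-1];t=camera("top")["pixels"][:,:,::-1]
cv2.imwrite("pics/p4.png",np.hstack([cv2.resize(s[120:320,250:430],None,fx=2,fy=2),cv2.resize(t[90:290,260:460],None,fx=2,fy=2)]))
E
```

```text
now [0.5784 0.2773 0.183 ] closeang 101.8 t 21.6 shift [ -2.   1. 151.] spin -0.0 up axes [ 0.001 -0.001 -1.   ] q6 [0.45 0.24]
```

View pics/p4.png

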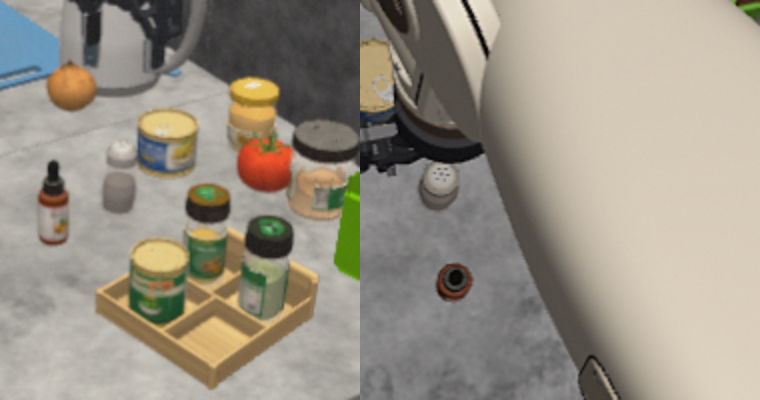

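The tin stands in the wide bay (crop (158,280)), and the shaker (crop (119,175)) is free of its neighbours. Grasping it.

>>> jog_arm --motion '[{"x": -2,"y": 1,"z": 45,"spin": 0,"fingers": -1},{"x": -2,"y": 1,"z": 90,"spin": 0,"fingers": -1},{"x": -2,"y": 1,"z": 125,"spin": 0,"fingers": -1},{"x": -2,"y": 1,"z": 148,"spin": 0,"fingers": -1},{"x": -2,"y": 1,"z": 148,"spin": 0,"fingers": -1},{"x": -2,"y": 1,"z": 148,"spin": 0,"fingers": 1},{"x": -2,"y": 1,"z": 148,"spin": 0,"fingers": 1},{"x": -2,"y": 1,"z": 148,"spin": 0,"fingers": 1}]'

```text
clock: 22.7
eef_pos: [0.5819, 0.2805, 0.0376]
tool_rot: [-0.103, 0.995, 0.001, 0.002]
ft_force: [-0.7, -0.2, 2.1]
grip_width: 0.0363
grasp_force: 59.1
```

>>> jog_arm --motion '[{"x": 0,"y": 0,"z": 0,"spin": 0,"fingers": 1},{"x": 0,"y": 0,"z": 0,"spin": 0,"fingers": 1}]'

```text
clock: 22.95
eef_pos: [0.5817, 0.2805, 0.0375]
tool_rot: [-0.103, 0.995, 0.0, 0.002]
ft_force: [-0.7, -0.6, 5.6]
grip_width: 0.0363
grasp_force: 59.1
```

>>> jog_arm --motion '[{"x": 0,"y": 0,"z": -10,"spin": 0,"fingers": 1},{"x": 0,"y": 0,"z": -40,"spin": 0,"fingers": 1},{"x": 0,"y": 0,"z": -90,"spin": 0,"fingers": 1},{"x": 0,"y": 0,"z": -145,"spin": 0,"fingers": 1},{"x": 0,"y": 0,"z": -150,"spin": 0,"fingers": 1},{"x": 0,"y": 0,"z": -150,"spin": 0,"fingers": 1}]'

```text
clock: 23.7
eef_pos: [0.5806, 0.2801, 0.1858]
tool_rot: [-0.103, 0.995, 0.0, 0.0]
ft_force: [0.6, -0.0, -1.1]
grip_width: 0.0364
grasp_force: 59.4
```

```bash
python3 go.py .5256 .0228 .18 12
```

```text
now [0.5806 0.2801 0.1858] closeang 101.9 t 23.7 shift [ 107. -241.    6.] spin 90.0 up axes [-0.001  0.    -1.   ] q6 [0.45 0.24]
```

The grip width is 36 mm where the body should be 44 mm, so I'm looking before going on.

Run:
```python
from workcell import camera
import cv2,numpy as np
c=camera("scene");s=c["pixels"][:,:,::-1];t=camera("top")["pixels"][:,:,::-1]
p=cv2.projectPoints(np.array([[.5806,.28,.1858],[.5806,.28,.1858-.0375]]),c["rvec"],c["tvec"],c["K"],c["dist"])[0].reshape(-1,2);print(p)
cv2.imwrite("pics/p5.png",np.hstack([cv2.resize(s[90:220,240:370],(520,520),interpolation=2),cv2.resize(t[120:250,250:320],(280,520),interpolation=2)]))
```

```text
[[309.88242173 152.08352434]
 [309.39721907 167.64823018]]
```

View pics/p5.png

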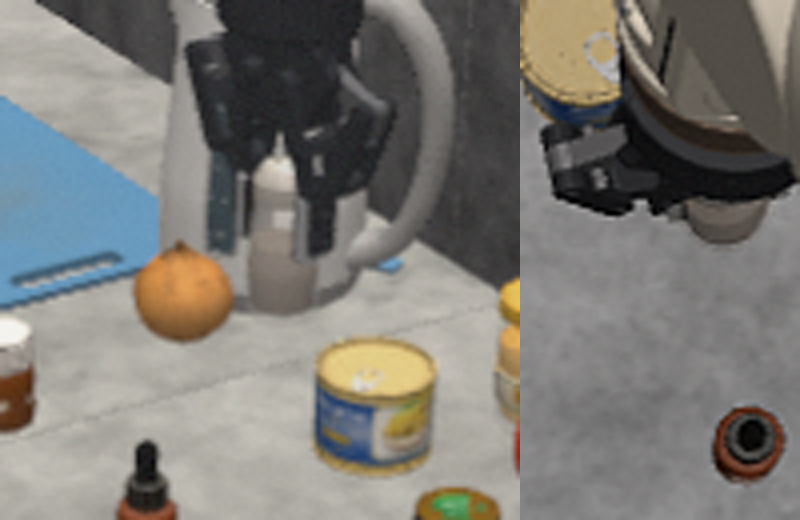

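The shaker hangs upright and aligned: its base is at (310.7,165) against a predicted (309.4,167.6). Its body simply measures about 37 mm in the picture too, and the perforated dome identifies it, so I carry on.

>>> jog_arm --motion '[{"x": 13,"y": -30,"z": 0,"spin": 8,"fingers": 1},{"x": 32,"y": -72,"z": 0,"spin": 18,"fingers": 1},{"x": 50,"y": -113,"z": 0,"spin": 28,"fingers": 1},{"x": 68,"y": -153,"z": 0,"spin": 38,"fingers": 1},{"x": 83,"y": -188,"z": 0,"spin": 48,"fingers": 1},{"x": 96,"y": -216,"z": 0,"spin": 58,"fingers": 1},{"x": 104,"y": -235,"z": 0,"spin": 68,"fingers": 1},{"x": 107,"y": -241,"z": 0,"spin": 76,"fingers": 1}]'

```text
clock: 24.8
eef_pos: [0.5237, 0.0208, 0.1833]
tool_rot: [0.534, 0.846, -0.001, -0.002]
ft_force: [-0.1, 0.6, -1.2]
grip_width: 0.0364
grasp_force: 59.4
```

>>> jog_arm --motion '[{"x": 0,"y": 0,"z": 0,"spin": 8,"fingers": 1},{"x": 0,"y": 0,"z": 0,"spin": 14,"fingers": 1},{"x": 0,"y": 0,"z": 0,"spin": 14,"fingers": 1},{"x": 0,"y": 0,"z": 0,"spin": 14,"fingers": 1}]'

```text
clock: 25.3
eef_pos: [0.5247, 0.0222, 0.1842]
tool_rot: [0.63, 0.777, -0.001, -0.001]
ft_force: [-0.8, 0.1, -1.0]
grip_width: 0.0364
grasp_force: 59.4
```

```bash
python3 go.py .5256 .0228 .0415 12
```

```text
now [0.5247 0.0222 0.1842] closeang 12.0 t 25.3 shift [  0.   1. 143.] spin -0.0 up axes [ 0.    -0.002 -1.   ] q6 [0.04 1.4 ]
```

>>> jog_arm --motion '[{"x": 0,"y": 0,"z": 30,"spin": 0,"fingers": 1},{"x": 0,"y": 0,"z": 65,"spin": 0,"fingers": 1},{"x": 0,"y": 0,"z": 100,"spin": 0,"fingers": 1},{"x": 0,"y": 0,"z": 123,"spin": 0,"fingers": 1},{"x": 0,"y": 0,"z": 135,"spin": 0,"fingers": 1},{"x": 0,"y": 0,"z": 139,"spin": 0,"fingers": 1},{"x": 0,"y": 0,"z": 140,"spin": 0,"fingers": 1},{"x": 0,"y": 0,"z": 140,"spin": 0,"fingers": 1}]'

```text
clock: 26.3
eef_pos: [0.5262, 0.0222, 0.0462]
tool_rot: [0.63, 0.776, 0.001, 0.001]
ft_force: [0.1, -0.4, -1.0]
grip_width: 0.0362
grasp_force: 59.4
```

>>> jog_arm --motion '[{"x": 0,"y": 0,"z": 1,"spin": 0,"fingers": 1},{"x": 0,"y": 0,"z": 2,"spin": 0,"fingers": 1},{"x": 0,"y": 0,"z": 3,"spin": 0,"fingers": 1},{"x": 0,"y": 0,"z": 3,"spin": 0,"fingers": 1}]'

```text
clock: 26.8
eef_pos: [0.5253, 0.0222, 0.0422]
tool_rot: [0.63, 0.776, -0.0, -0.0]
ft_force: [-0.3, -0.1, -1.5]
grip_width: 0.0363
grasp_force: 59.4
```

>>> jog_arm --motion '[{"x": 0,"y": 0,"z": 1,"spin": 0,"fingers": 1},{"x": 0,"y": 0,"z": 2,"spin": 0,"fingers": 1},{"x": 0,"y": 0,"z": 2,"spin": 0,"fingers": 1},{"x": 0,"y": 0,"z": 2,"spin": 0,"fingers": 1}]'

```text
clock: 27.3
eef_pos: [0.5255, 0.0222, 0.0415]
tool_rot: [0.63, 0.776, 0.0, 0.0]
ft_force: [-3.2, 0.0, 7.5]
grip_width: 0.0363
grasp_force: 60.7
```

Contact. I open only partly, as the jar stands close behind, then rise.

>>> jog_arm --motion '[{"x": 0,"y": 0,"z": 0,"spin": 0,"fingers": -0.15},{"x": 0,"y": 0,"z": 0,"spin": 0,"fingers": -0.25},{"x": 0,"y": 0,"z": 0,"spin": 0,"fingers": -0.25},{"x": 0,"y": 0,"z": 0,"spin": 0,"fingers": -0.25}]'

```text
clock: 27.8
eef_pos: [0.5254, 0.0222, 0.0402]
tool_rot: [0.63, 0.776, -0.0, -0.0]
ft_force: [0.3, 1.2, 0.3]
grip_width: 0.0535
grasp_force: 0.0
```

>>> jog_arm --motion '[{"x": 0,"y": 0,"z": -15,"spin": 0,"fingers": -0.25},{"x": 0,"y": 0,"z": -45,"spin": 0,"fingers": -0.25},{"x": 0,"y": 0,"z": -90,"spin": 0,"fingers": -0.25},{"x": 0,"y": 0,"z": -150,"spin": 0,"fingers": -0.25},{"x": 50,"y": -40,"z": -170,"spin": 0,"fingers": -0.25},{"x": 100,"y": -90,"z": -170,"spin": 0,"fingers": -0.25},{"x": 150,"y": -140,"z": -170,"spin": 0,"fingers": -0.25},{"x": 200,"y": -160,"z": -170,"spin": 0,"fingers": -0.25}]'

```text
clock: 28.8
eef_pos: [0.333, 0.1771, 0.2116]
tool_rot: [0.631, 0.776, 0.001, 0.0]
ft_force: [1.1, 2.1, 0.2]
grip_width: 0.0531
grasp_force: 0.0
```

Run:
```python
from workcell import camera
import cv2,numpy as np
s=camera("scene")["pixels"][:,:,::-1];t=camera("top")["pixels"][:,:,::-1]
cv2.imwrite("pics/p6.png",np.hstack([cv2.resize(s[120:320,180:430],(500,400)),cv2.resize(t[120:270,340:460],(300,400))]))
```

```text
(no output)
```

View pics/p6.png

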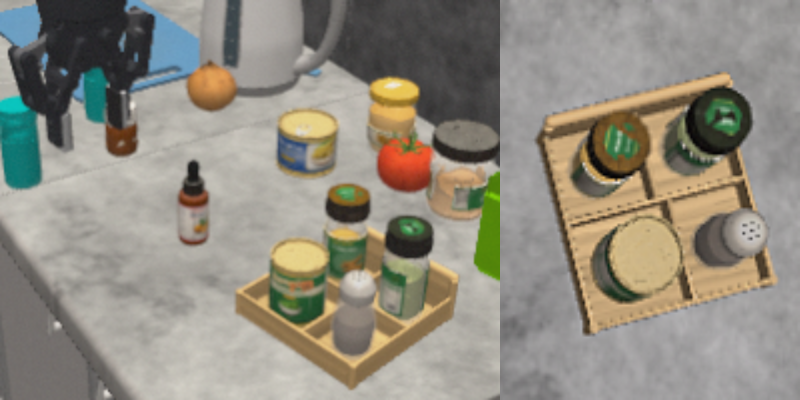

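All four stand upright, each in its own bay. The medicines and the broad tin are untouched, and the arm is clear. Handing in.

>>> jog_arm --motion '[{"x": 0,"y": 0,"z": 0,"spin": 0,"fingers": -0.25},{"x": 0,"y": 0,"z": 0,"spin": 0,"fingers": -0.25},{"x": 0,"y": 0,"z": 0,"spin": 0,"fingers": -0.25}]'

```text
clock: 29.28
eef_pos: [0.3356, 0.1757, 0.2103]
tool_rot: [0.631, 0.775, -0.0, 0.0]
ft_force: [-0.6, -1.1, 0.5]
grip_width: 0.0533
grasp_force: 0.0
```

```bash
python3 -c "
from workcell import bot
print(bot.job_done())"
```

```text
the job is handed in; nothing more can be done
None
```

The job is handed in at about 29 s: both spice jars, the small tin and the shaker stand upright in their own bays, and the dropper bottle, tablet bottle and broad tin were left where they stood; the hand-in gave no verdict.

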